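# Close the sweet jars from a pile of lids

### The job

The four sweet jars on the counter have been refilled and their lids left in a pile, the largest at the bottom. Take the pile apart and close every jar with the lid that belongs to it (same colour as its sweets, and the one that fits its mouth), right side up and seated level on the rim with the plug in the mouth. Leave the jars standing where they are, and do not disturb the scoop and the price stamp.

Things in the scene. Friction and masses are not known exactly. Their poses are not given: they have to be found in the camera images.
- lid_brown: dark brown plastic lid, the largest of four: a ribbed round cap 68 mm wide and 15 mm thick, under it a white plug 51 mm wide and 7 mm deep with its lower edge bevelled 2 mm; 22 mm high in all. Starts in the pile of lids, lowest, on the counter. Origin: centre of the plug's underside; z points out of the cap's top.
- lid_mint: mint green plastic lid, the second largest of four: a ribbed round cap 57 mm wide and 15 mm thick, under it a white plug 40 mm wide and 7 mm deep with its lower edge bevelled 2 mm; 22 mm high in all. Starts in the pile of lids, standing on the dark brown lid. Origin: centre of the plug's underside; z points out of the cap's top.
- lid_cream: cream plastic lid, the second smallest of four: a ribbed round cap 46 mm wide and 15 mm thick, under it a white plug 29 mm wide and 7 mm deep with its lower edge bevelled 2 mm; 22 mm high in all. Starts in the pile of lids, standing on the mint green lid. Origin: centre of the plug's underside; z points out of the cap's top.
- lid_raspberry: raspberry red plastic lid, the smallest of four: a ribbed round cap 35 mm wide and 15 mm thick, under it a white plug 18.6 mm wide and 7 mm deep with its lower edge bevelled 2 mm; 22 mm high in all. Starts in the pile of lids, standing on the cream lid. Origin: centre of the plug's underside; z points out of the cap's top.
- jar_brown: loose open clear jar of dark brown sweets, 108 mm high: body 78 mm wide, above it a neck 66 mm wide and 16 mm high, mouth 58 mm wide; sweets end 24 mm below the rim. The dark brown lid's plug enters the mouth with about 3 mm play all round, the cap rests on the rim; the lid's origin is then 101 mm above the jar's. Origin: centre of the underside; z up.
- jar_mint: loose open clear jar of mint green sweets, 100 mm high: body 67 mm wide, above it a neck 55 mm wide and 16 mm high, mouth 47 mm wide; sweets end 24 mm below the rim. The mint green lid's plug enters the mouth with about 3 mm play all round, the cap rests on the rim; the lid's origin is then 93 mm above the jar's. Origin: centre of the underside; z up.
- jar_cream: loose open clear jar of cream sweets, 92 mm high: body 56 mm wide, above it a neck 44 mm wide and 16 mm high, mouth 36 mm wide; sweets end 24 mm below the rim. The cream lid's plug enters the mouth with about 3 mm play all round, the cap rests on the rim; the lid's origin is then 85 mm above the jar's. Origin: centre of the underside; z up.
- jar_raspberry: loose open clear jar of raspberry red sweets, 84 mm high: body 45 mm wide, above it a neck 33 mm wide and 16 mm high, mouth 25 mm wide; sweets end 24 mm below the rim. The raspberry red lid's plug enters the mouth with about 3 mm play all round, the cap rests on the rim; the lid's origin is then 77 mm above the jar's. Origin: centre of the underside; z up.
- scoop: metal sweet scoop with a red handle, 180x62x42 mm, lying on the counter at the left; not to be disturbed. Origin: centre of its underside; its handle points along +x of its frame.
- price_stamp: wooden price stamp with a turned brown knob, 33x58 mm, 76 mm high, standing on the counter near the front edge; not to be disturbed. Origin: centre of its underside. (At the back of the counter, from x = 0.60 on, fixed tall things stand behind the jars and the pile: a gumball machine in the middle and a chest of drawers at the left.)
Mind the look-alikes: they are no part of the job. Leave any orange or yellow look-alike of the jar_cream alone.

How it is judged:
At the end, for the whole second after the job is handed in: Each of the four lids lies on the jar of its own colour: its centre within 8 mm of the jar's axis, seated to within 3 mm of full depth, level within 0.08 rad and right side up; all jars upright within 0.08 rad, lids and jars at rest and let go (horizontal distance between lid_brown and jar_brown below 0.008 m and z of lid_brown in the frame of jar_brown between 0.098 and 0.104 m and angle between each of lid_brown, jar_brown, lid_mint, jar_mint, lid_cream, jar_cream, lid_raspberry, jar_raspberry's own z axis and vertical below 0.08 rad and linear speed of each of lid_brown, jar_brown, lid_mint, jar_mint, lid_cream, jar_cream, lid_raspberry, jar_raspberry below 0.01 m/s and horizontal distance between lid_mint and jar_mint below 0.008 m and z of lid_mint in the frame of jar_mint between 0.09 and 0.096 m and horizontal distance between lid_cream and jar_cream below 0.008 m and z of lid_cream in the frame of jar_cream between 0.082 and 0.088 m and horizontal distance between lid_raspberry and jar_raspberry below 0.008 m and z of lid_raspberry in the frame of jar_raspberry between 0.074 and 0.08 m); the robot touches nothing.
It fails at once if a jar is tipped (more than 0.35 rad) (angle between any of jar_brown, jar_mint, jar_cream, jar_raspberry's own z axis and vertical above 0.35 rad).
It fails at once if a jar is pushed more than 5 cm from its place (distance of any of jar_brown, jar_mint, jar_cream, jar_raspberry from where it was at the start of the episode above 0.05 m).
It fails at once if the scoop is moved more than 3 cm (distance of scoop from where it was at the start of the episode above 0.03 m).
It fails at once if the price stamp is moved more than 3 cm (distance of price_stamp from where it was at the start of the episode above 0.03 m).
It also fails if it takes over 106 s, if anything falls off the work surface, if the arm or the gripper's body presses on something with over 40 N, if the wrist force passes 120 N, or if a joint passes its speed limit or range.

### The arm

A 6-joint arm with a two-finger parallel gripper is mounted at the origin on a cart in front of the work surface, level with it; the furniture and walls round the work are solid. World frame = base frame: x ahead of the robot, y to its left, z up, the work surface at z = 0. Lengths are in m, angles in rad, forces in N, time in s.
With the tool pointing down it reaches from about 0.35 to 0.975 m from the base axis. Payload 4.9 kg.
Tool frame: the origin (TCP) lies at the very end of the fingers, on their centre line; the grasp point (between the pads) lies 19 mm behind it (ctrl.grasp_offset is the distance from the TCP to the grasp point, in m); z points along the fingers, y is the line along which they close (so a half turn about z gives the same grasp; the last joint's range is limited). The gripper opens to 85 mm and grips with 20 to 120 N. Pads are 22 mm wide; open, the fingers measure 114 mm over their backs; the gripper's body (76 mm by 85 mm) begins 54 mm behind the grasp point. The pads swing forward as they close: fully open they stand 13 mm farther back than shut.
Start: joints at [1.07, 0.053, 1.613, -0, 1.476, -0.119], TCP at [0.233, 0.58, 0.231] pointing down, gripper open.
Joint ranges: [-3.01, 3.01], [-1.01, 2.22], [0.06, 2.58], [-1.02, 4.17], [0.09, 2.62], [-3.14, 3.14]. Speed limits (rad/s): [2.57, 2.57, 3.14, 3.14, 3.14, 3.14].

### API

Orientations are given as a rotation vector (axis times angle).
In Python, from station import ctrl, optics gives the robot as it stands.
- The arm moves only by the shell command python3 -m handwheel 'ROWS' [OPENING] [FORCE]. ROWS is JSON, a list of rows, each an object of numbers: "tx", "ty", "tz": the shift along the tool's x, y, z in mm; "roll": the turn about the tool's z in rad. A call has 1 to 12 rows; each row shifts and turns the commanded pose from where the row before left it, along the tool's axes as they then stand; what a row does not reach is not made up. A row lasts 1/12 s, in which the tool goes at most 41.7 mm and 7.16 degrees, less where a joint would pass 70% of its speed; a pose out of reach is approached as far as the arm can. A call with a gripper value outside its range is refused whole. OPENING is the finger opening in mm, from 0 to 85.4, set as the call begins (- or left out, the last holds). The fingers move at their own pace and stop on an object; FORCE is the grip in N (left out, the last holds). Time passes only in rows, so rows that do not move let the fingers close. It gives the time, the measured TCP pose, the force, the opening and the grip force at its end, in the units of the state.
- ctrl.get_obs(): the state, without advancing time (a new reading comes with each control period).
- optics.get_image(name): name is "scene" or "side" or "wrist"; returns (picture, depth): 384x512x3 uint8, red, green, blue; 384x512 float32, m along the optical axis (not along the pixel's ray), 0 where there is no reading.
- optics.camera_params(name): a dict with "mtx" (3x3 intrinsics, pixels), "k1" (the pictures are not rectified: a ray, as slopes to the right and down, at radius r is drawn at 1 + k1 r^2 times it, then the intrinsics apply), "extrinsics" (4x4, takes a point from camera to world coordinates); the wrist camera has in their place "tool_from_camera" (4x4, takes a point from camera to tool coordinates, whose origin is the TCP and whose axes are the flange's). Camera axes: x right, y down, z forward; pixel columns grow to the right and rows downward; lengths in m; the calibration is good to about 2 mm. A picture is of the moment at which its call begins: read the wrist's pose just before it. camera_params takes no time and is no camera call.
- ctrl.finish_job(): hands the job in; it is judged then, once.
The state is a dict: "t": time; "q": joint angles; "dq": joint speeds; "effort": joint torques, N m; "tool_pos": TCP position; "tool_rot": TCP orientation; "contact_force": force on the tool from outside, world axes, zero at the start; "wrist_torque": the same for the moment, N m; "opening": finger opening in m; "grip_force": force on a finger pad.
Only numpy, scipy, OpenCV 4.12 (cv2) and the standard library are available. Lean on these libraries where they do the work, as an engineer would, in place of code of your own. Each camera call takes 0.05 s, during which the arm holds its last target. There are 200 camera calls.

## Working session

There is one attempt and no reset: what is moved stays moved. The work goes in short steps, Python scripts to look and compute and a shell command to move; the robot and the scene stay as the last step left them, time stands still between calls to the robot, and variables do not carry over. Pictures are saved under pics/ and viewed, at most 14 in all, crops included, and the job is handed in when it is done.

```bash
ls; mkdir -p pics; python3 - <<'E'
from station import ctrl, optics
import cv2, numpy as np
o=ctrl.get_obs(); print({k:np.round(v,3) for k,v in o.items()}, ctrl.grasp_offset)
for n in ("scene","side","wrist"):
    im,d=optics.get_image(n); np.savez(f"pics/{n}0.npz",im=im,d=d); cv2.imwrite(f"pics/{n}0.png",im[...,::-1])
    p=optics.camera_params(n); print(n,{k:np.round(v,4).tolist() for k,v in p.items()})
a=[cv2.imread(f"pics/{n}0.png") for n in("scene","side")]
E
```

```text
pics
{'t': np.float64(0.0), 'q': array([ 1.07 ,  0.053,  1.614, -0.   ,  1.476, -0.119]), 'dq': array([-0.   ,  0.002,  0.001,  0.001, -0.   , -0.   ]), 'effort': array([ 0.0000e+00, -3.9370e+01, -3.7017e+01, -0.0000e+00,  7.0000e-03,
       -0.0000e+00]), 'tool_pos': array([0.233, 0.579, 0.23 ]), 'tool_rot': array([-5.960e-01, -3.084e+00,  3.000e-03]), 'contact_force': array([-0.305, -0.158, -0.712]), 'wrist_torque': array([0.041, 0.029, 0.018]), 'grip_force': np.float64(0.0), 'opening': np.float64(0.085)} 0.0187
scene {'mtx': [[382.5379, 0.0, 257.1662], [0.0, 382.5379, 189.2119], [0.0, 0.0, 1.0]], 'k1': -0.0313, 'extrinsics': [[0.7035, -0.4034, 0.5851, -0.1683], [-0.7105, -0.4216, 0.5634, -0.5548], [0.0194, -0.8121, -0.5832, 0.7221], [0.0, 0.0, 0.0, 1.0]]}
side {'mtx': [[496.0901, 0.0, 254.2288], [0.0, 496.0901, 193.0697], [0.0, 0.0, 1.0]], 'k1': -0.0106, 'extrinsics': [[-0.9281, -0.1548, 0.3385, -0.0014], [-0.3718, 0.34, -0.8638, 1.2928], [0.0186, -0.9276, -0.3731, 0.6074], [0.0, 0.0, 0.0, 1.0]]}
wrist {'mtx': [[330.0641, 0.0, 251.0334], [0.0, 330.0641, 194.9481], [0.0, 0.0, 1.0]], 'k1': -0.0872, 'tool_from_camera': [[-0.0011, -0.9611, -0.2762, 0.0709], [1.0, -0.0012, 0.0, 0.0011], [-0.0003, -0.2762, 0.9611, -0.1424], [0.0, 0.0, 0.0, 1.0]]}
```

View pics/scene0.png

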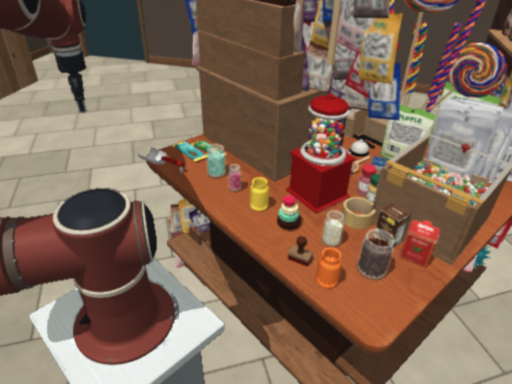

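View pics/side0.png

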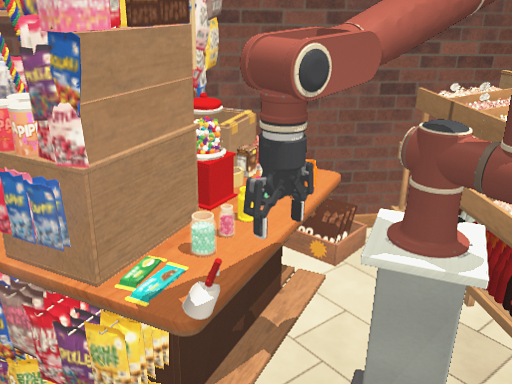

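```bash
cat > h.py <<'E'
from station import ctrl, optics
import cv2, numpy as np
from scipy.spatial.transform import Rotation as R
def T(pos,rv):
    M=np.eye(4); M[:3,:3]=R.from_rotvec(rv).as_matrix(); M[:3,3]=pos; return M
def shot(n,tag=None):
    o=ctrl.get_obs(); im,d=optics.get_image(n); p=optics.camera_params(n)
    E=p["extrinsics"] if n!="wrist" else T(o["tool_pos"],o["tool_rot"])@p["tool_from_camera"]
    if tag: np.savez(f"pics/{tag}.npz",im=im,d=d,E=E,mtx=p["mtx"],k1=p["k1"]); cv2.imwrite(f"pics/{tag}.png",im[...,::-1])
    return im,d,(np.array(E),np.array(p["mtx"]),p["k1"])
def dist(k1): return np.array([k1,0,0,0.])
def rays(uv,P):
    E,m,k=P; n=cv2.undistortPoints(np.float64(uv).reshape(-1,1,2),m,dist(k))[:,0]
    return E[:3,3],np.c_[n,np.ones(len(n))]@E[:3,:3].T
def onplane(uv,P,z):
    c,r=rays(uv,P); return c+r*((z-c[2])/r[:,2])[:,None]
def todelta(x,y,z,o=None):  # tool-axis shift (mm) from measured pose to world TCP target
    o=o or ctrl.get_obs(); return 1000*R.from_rotvec(o["tool_rot"]).as_matrix().T@(np.array([x,y,z])-o["tool_pos"])
E
python3 - <<'E'
from h import *
p=optics.camera_params("scene"); P=(np.array(p["extrinsics"]),p["mtx"],p["k1"])
for n,uv,z in [("mint",(217,149),.1),("rasp",(236,168),.084),("yellow",(260,182),.092),("piletop",(290,200),.082),("cream",(334,213),.092),("brown",(379,236),.108),("orange",(330,253),.092),("stamp",(300,258),0.0),("scoop",(165,160),0.01)]:
    print(n,onplane([uv],P,z).round(3))
o=ctrl.get_obs(); print(R.from_rotvec(o["tool_rot"]).as_matrix().round(3))
E
```

```text
mint [[0.521 0.295 0.1  ]]
rasp [[0.504 0.186 0.084]]
yellow [[0.495 0.073 0.092]]
piletop [[ 0.503 -0.035  0.082]]
cream [[ 0.533 -0.16   0.092]]
brown [[ 0.522 -0.297  0.108]]
orange [[ 0.406 -0.24   0.092]]
stamp [[ 0.419 -0.15   0.   ]]
scoop [[0.436 0.484 0.01 ]]
[[-0.928  0.373 -0.001]
 [ 0.373  0.928 -0.001]
 [ 0.    -0.002 -1.   ]]
```

View pics/wrist0.png

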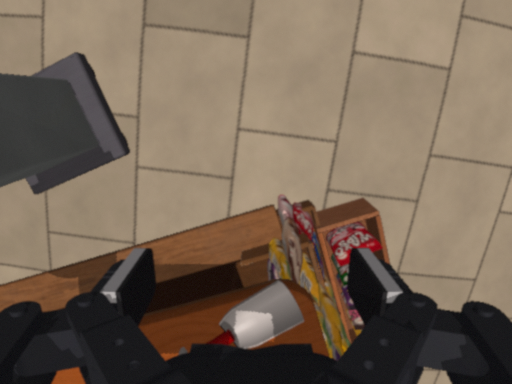

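```bash
python3 -m handwheel '[{"tz":-17,"roll":-0.096},{"tz":-17,"roll":-0.096},{"tz":-17,"roll":-0.096},{"tz":-17,"roll":-0.096},{"tx":-20,"ty":-32},{"tx":-20,"ty":-32},{"tx":-20,"ty":-32},{"tx":-20,"ty":-32},{"tx":-20,"ty":-32},{"tx":-20,"ty":-32},{"tx":-20,"ty":-32},{"tx":-20,"ty":-32}]'
python3 -m handwheel '[{"tx":-20,"ty":-32},{"tx":-20,"ty":-32},{"tx":-20,"ty":-32},{"tx":-17,"ty":-27},{}]'
python3 - <<'E'
from h import *
shot("wrist","w1")
o=ctrl.get_obs(); print(R.from_rotvec(o["tool_rot"]).as_matrix().round(3),o["tool_pos"],o["q"])
E
```

```text
[[-0.928  0.373 -0.001]
 [ 0.373  0.928 -0.001]
 [ 0.    -0.001 -1.   ]] [0.23267986 0.57965691 0.23050208] [ 1.07000170e+00  5.31690434e-02  1.61375396e+00 -2.21579548e-06
  1.47599009e+00 -1.19003540e-01]$[0]: bad value
$[0]: bad value
```

View pics/w1.png

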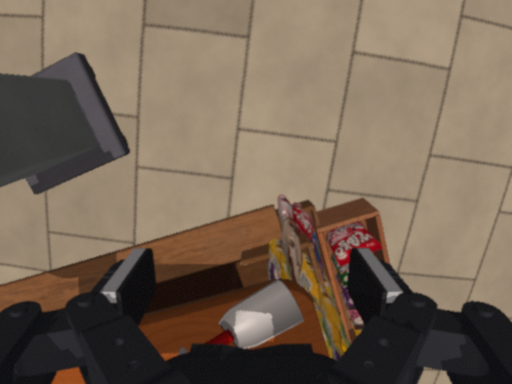

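The view is unchanged because both calls were refused. I'll try one row with every key filled in.

```bash
python3 -m handwheel '[{"tx":0,"ty":0,"tz":-17,"roll":-0.096}]'; python3 -m handwheel '[{"tz":-17}]';python3 -m handwheel --help | head -30
```

```text
t: 0.28
tool_pos: [0.2318, 0.578, 0.2436]
tool_rot: [-0.445, -3.107, 0.012]
contact_force: [-0.1, 0.5, -0.7]
opening: 0.0855
grip_force: 0.0$[0]: bad value
invalid input: not JSON, or not a number
```

```bash
python3 -m handwheel '[{"tx":0,"ty":0,"tz":-17,"roll":-0.096},{"tx":0,"ty":0,"tz":-17,"roll":-0.096},{"tx":0,"ty":0,"tz":-17,"roll":-0.096},{"tx":-20,"ty":-32,"tz":0,"roll":0},{"tx":-20,"ty":-32,"tz":0,"roll":0},{"tx":-20,"ty":-32,"tz":0,"roll":0},{"tx":-20,"ty":-32,"tz":0,"roll":0},{"tx":-20,"ty":-32,"tz":0,"roll":0},{"tx":-20,"ty":-32,"tz":0,"roll":0},{"tx":-20,"ty":-32,"tz":0,"roll":0},{"tx":-20,"ty":-32,"tz":0,"roll":0},{"tx":-20,"ty":-32,"tz":0,"roll":0}]'
python3 -m handwheel '[{"tx":-20,"ty":-32,"tz":0,"roll":0},{"tx":-20,"ty":-32,"tz":0,"roll":0},{"tx":-17,"ty":-27,"tz":0,"roll":0},{"tx":0,"ty":0,"tz":0,"roll":0}]'
python3 - <<'E'
from h import *
shot("wrist","w2")
o=ctrl.get_obs(); print(R.from_rotvec(o["tool_rot"]).as_matrix().round(3),o["tool_pos"],o["q"].round(2),o["dq"].round(3))
E
```

```text
t: 1.28
tool_pos: [0.414, 0.2907, 0.2992]
tool_rot: [-0.004, 3.141, 0.0]
contact_force: [0.8, 0.4, 0.7]
opening: 0.0858
grip_force: 0.0
t: 1.62
tool_pos: [0.4728, 0.1973, 0.299]
tool_rot: [0.006, 3.141, -0.003]
contact_force: [-0.9, 0.4, -0.0]
opening: 0.0853
grip_force: 0.0
[[-1.     0.003 -0.001]
 [ 0.003  1.    -0.   ]
 [ 0.001 -0.    -1.   ]] [0.47165932 0.19932896 0.29894995] [ 0.25 -0.25  1.78 -0.    1.61 -1.31] [ 0.057 -0.008  0.007  0.023  0.007  0.018]
```

View pics/w2.png

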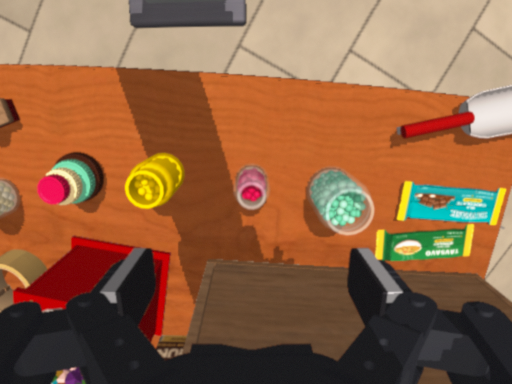

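The wrist view shows the mint jar's rim at about (350,205), the raspberry jar at (252,190), the yellow look-alike at (150,182), the pile at (65,185) and the scoop at the right. Next I'll take the second half of the counter.

```bash
python3 -m handwheel '[{"tx":0,"ty":-39,"tz":0,"roll":0},{"tx":0,"ty":-39,"tz":0,"roll":0},{"tx":0,"ty":-39,"tz":0,"roll":0},{"tx":0,"ty":-39,"tz":0,"roll":0},{"tx":0,"ty":-39,"tz":0,"roll":0},{"tx":0,"ty":-39,"tz":0,"roll":0},{"tx":0,"ty":-39,"tz":0,"roll":0},{"tx":0,"ty":-39,"tz":0,"roll":0},{"tx":0,"ty":-28,"tz":0,"roll":0},{"tx":0,"ty":0,"tz":0,"roll":0},{"tx":0,"ty":0,"tz":0,"roll":0}]'
python3 - <<'E'
from h import *
shot("wrist","w3")
o=ctrl.get_obs(); print(o["tool_pos"],o["q"].round(2),o["dq"].round(3))
E
```

```text
t: 2.58
tool_pos: [0.4714, -0.1385, 0.299]
tool_rot: [0.001, -3.141, -0.002]
contact_force: [0.1, 0.9, 0.1]
opening: 0.0855
grip_force: 0.0
[ 0.47145428 -0.13761132  0.29906794] [-0.44 -0.31  1.83  0.    1.62 -2.01] [ 0.027 -0.009  0.005 -0.003 -0.    -0.003]
```

View pics/w3.png

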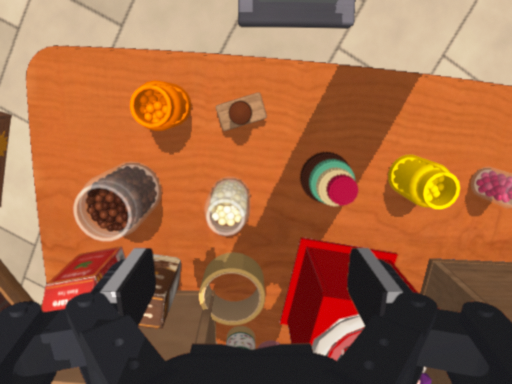

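```bash
cat >> h.py <<'E'
def load(tag):
    z=np.load(f"pics/{tag}.npz"); return z["im"],z["d"],(z["E"],z["mtx"],float(z["k1"]))
def cloud(d,P):
    h,w=d.shape; u,v=np.meshgrid(np.arange(w),np.arange(h))
    c,r=rays(np.c_[u.ravel(),v.ravel()],P); return (c+r*d.reshape(-1,1)).reshape(h,w,3)
def circ(p):
    A=np.c_[2*p,np.ones(len(p))]; s=np.linalg.lstsq(A,(p**2).sum(1),rcond=None)[0]
    return s[0],s[1],np.sqrt(s[2]+s[0]**2+s[1]**2)
E
python3 - <<'E'
from h import *
J={"mint":("w2",.521,.295,.1,.0275),"rasp":("w2",.504,.186,.084,.0165),"yellow":("w2",.495,.073,.092,.022),"rlidA":("w2",.503,-.035,.088,.0175),"rlid":("w3",.503,-.035,.088,.0175),"clid":("w3",.503,-.035,.066,.023),"mlid":("w3",.503,-.035,.044,.0285),"blid":("w3",.503,-.035,.022,.034),"cream":("w3",.533,-.16,.092,.022),"brown":("w3",.522,-.297,.108,.033)}
for n,(t,x,y,z,r) in J.items():
    im,d,P=load(t); C=cloud(d,P)
    near=(np.hypot(C[...,0]-x,C[...,1]-y)<.05)&(d>0)
    band=near&(abs(C[...,2]-z)<.004)
    q=C[band][:,:2]
    print(n,near.sum(),"z pct",np.percentile(C[near][:,2],[50,90,98,100]).round(3),"n",len(q), np.round(circ(q),4) if len(q)>5 else "", (q.min(0)+q.max(0)).round(4)/2 if len(q) else "", np.ptp(q,axis=0).round(4) if len(q) else "")
E
```

```text
mint 5286 z pct [0.067 0.099 0.368 0.372] n 589 [0.5201 0.306  0.0253] [0.5205  0.30615] [0.0539 0.0544]
rasp 12040 z pct [0.372 0.384 0.389 0.392] n 301 [0.5051 0.1987 0.0144] [0.50515 0.19905] [0.0323 0.0319]
yellow 4246 z pct [0.031 0.089 0.092 0.094] n 459 [0.4957 0.0796 0.0195] [0.4959  0.07925] [0.0426 0.0432]
rlidA 4187 z pct [0.022 0.087 0.088 0.09 ] n 637 [ 0.4969 -0.0327  0.0122] [ 0.49705 -0.03315] [0.0338 0.0343]
rlid 5039 z pct [0.043 0.368 0.37  0.373] n 683 [ 0.4976 -0.0339  0.012 ] [ 0.49745 -0.03375] [0.0324 0.0343]
clid 5039 z pct [0.043 0.368 0.37  0.373] n 379 [ 0.4997 -0.0356  0.0191] [ 0.50005 -0.0382 ] [0.0442 0.0406]
mlid 5039 z pct [0.043 0.368 0.37  0.373] n 416 [ 0.5003 -0.0346  0.0253] [ 0.49825 -0.03525] [0.052  0.0559]
blid 5039 z pct [0.043 0.368 0.37  0.373] n 532 [ 0.4991 -0.0375  0.0299] [ 0.49805 -0.0404 ] [0.0639 0.064 ]
cream 3949 z pct [0.03  0.089 0.092 0.094] n 425 [ 0.5266 -0.1656  0.0199] [ 0.5269  -0.16535] [0.0433 0.0431]
brown 5956 z pct [0.078 0.106 0.108 0.11 ] n 765 [ 0.5171 -0.2989  0.0308] [ 0.51775 -0.29915] [0.0666 0.0662]
```

```bash
python3 -m handwheel '[{"tx":-9,"ty":35,"tz":0,"roll":0},{"tx":-9,"ty":35,"tz":20,"roll":0},{"tx":-8,"ty":34,"tz":35,"roll":0},{"tx":0,"ty":0,"tz":35,"roll":0},{"tx":0,"ty":0,"tz":35,"roll":0},{"tx":0,"ty":0,"tz":35,"roll":0},{"tx":0,"ty":0,"tz":0,"roll":0},{"tx":0,"ty":0,"tz":0,"roll":0},{"tx":0,"ty":0,"tz":0,"roll":0}]' 50 40
python3 - <<'E'
from h import *
o=ctrl.get_obs(); print(todelta(.4972,-.034,.068,o).round(1),o["tool_pos"].round(4),o["dq"].round(3))
shot("wrist","w4")
E
```

```text
t: 3.38
tool_pos: [0.4971, -0.039, 0.1471]
tool_rot: [-0.006, 3.139, -0.001]
contact_force: [0.3, 0.5, 0.7]
opening: 0.05
grip_force: 0.0
[ 0.1  5.1 79.1] [ 0.4971 -0.039   0.1471] [-0.014 -0.018 -0.035 -0.    -0.007 -0.002]
```

View pics/w4.png

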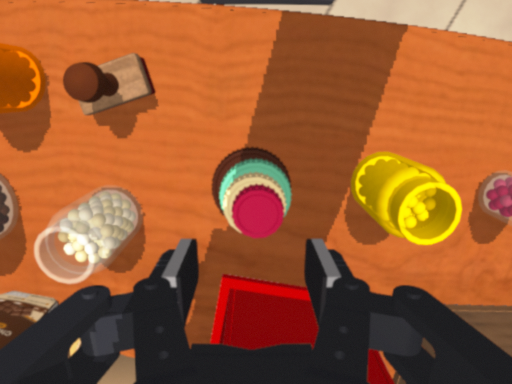

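The lid pile sits between the open fingers: raspberry cap at (258,210), finger midline near column 252, about 5 mm off. I'll descend and grip.

```bash
python3 - <<'E'
from h import *
im,d,P=load("w4"); C=cloud(d,P)
for n,z,r in(("r",.088,.0175),("c",.066,.023),("m",.044,.0285),("b",.022,.034)):
    q=C[(np.hypot(C[...,0]-.498,C[...,1]+.035)<.045)&(abs(C[...,2]-z)<.004)][:,:2]
    dy=q[:,1]; print(n,((q.min(0)+q.max(0))/2).round(4),np.ptp(q,axis=0).round(4),"front-x c",round(q[:,0].min()+r,4))
E
python3 -m handwheel '[{"tx":0,"ty":5,"tz":25,"roll":0},{"tx":0,"ty":0,"tz":25,"roll":0},{"tx":0,"ty":0,"tz":18,"roll":0},{"tx":0,"ty":0,"tz":11,"roll":0},{"tx":0,"ty":0,"tz":0,"roll":0},{"tx":0,"ty":0,"tz":0,"roll":0},{"tx":0,"ty":0,"tz":0,"roll":0}]'
python3 -m handwheel '[{"tx":0,"ty":0,"tz":0,"roll":0},{"tx":0,"ty":0,"tz":0,"roll":0},{"tx":0,"ty":0,"tz":0,"roll":0},{"tx":0,"ty":0,"tz":0,"roll":0},{"tx":0,"ty":0,"tz":0,"roll":0},{"tx":0,"ty":0,"tz":0,"roll":0}]' 20 40
```

```text
r [ 0.4973 -0.0336] [0.0338 0.0336] front-x c 0.4979
c [ 0.4982 -0.0356] [0.0428 0.0449] front-x c 0.4998
m [ 0.4919 -0.0348] [0.0422 0.055 ] front-x c 0.4993
b [ 0.4939 -0.0378] [0.0569 0.0663] front-x c 0.4994
t: 4.02
tool_pos: [0.4977, -0.0352, 0.0682]
tool_rot: [-0.003, 3.138, -0.001]
contact_force: [0.3, -0.1, -0.2]
opening: 0.0497
grip_force: 0.0
t: 4.52
tool_pos: [0.4975, -0.0351, 0.068]
tool_rot: [-0.003, 3.138, -0.001]
contact_force: [-1.2, -0.0, 6.3]
opening: 0.0337
grip_force: 39.7
```

```bash
python3 -m handwheel '[{"tx":0,"ty":0,"tz":-15,"roll":0},{"tx":0,"ty":0,"tz":-35,"roll":0},{"tx":0,"ty":10,"tz":-35,"roll":0},{"tx":-2,"ty":35,"tz":0,"roll":0},{"tx":-2,"ty":36,"tz":0,"roll":0},{"tx":-2,"ty":36,"tz":0,"roll":0},{"tx":-2,"ty":36,"tz":0,"roll":0},{"tx":0,"ty":36,"tz":0,"roll":0},{"tx":0,"ty":30,"tz":0,"roll":0},{"tx":0,"ty":15,"tz":0,"roll":0},{"tx":0,"ty":0,"tz":0,"roll":0},{"tx":0,"ty":0,"tz":0,"roll":0}]'
python3 - <<'E'
from h import *
o=ctrl.get_obs(); im,d,P=shot("wrist","w5"); print(o["tool_pos"].round(4),o["tool_rot"].round(3),o["opening"],o["grip_force"],o["dq"].round(3))
C=cloud(d,P)
for n,x,y,z in(("jar",.5051,.1989,.084),("lid",*o["tool_pos"][:2],o["tool_pos"][2]+.02)):
    q=C[(np.hypot(C[...,0]-x,C[...,1]-y)<.03)&(abs(C[...,2]-z)<.004)][:,:2]
    if len(q): print(n,len(q),((q.min(0)+q.max(0))/2).round(4),np.ptp(q,axis=0).round(4))
E
```

```text
t: 5.52
tool_pos: [0.5033, 0.1997, 0.1509]
tool_rot: [-0.006, 3.141, -0.001]
contact_force: [-0.2, 0.2, -0.6]
opening: 0.0335
grip_force: 39.9
[0.5033 0.1997 0.1509] [-6.000e-03  3.141e+00 -1.000e-03] 0.03354435814056998 39.86680090427399 [-0.034 -0.008  0.013 -0.004  0.001 -0.002]
jar 689 [0.5037 0.1982] [0.0291 0.0324]
lid 5243 [0.5031 0.1997] [0.0349 0.0583]
```

View pics/w5.png

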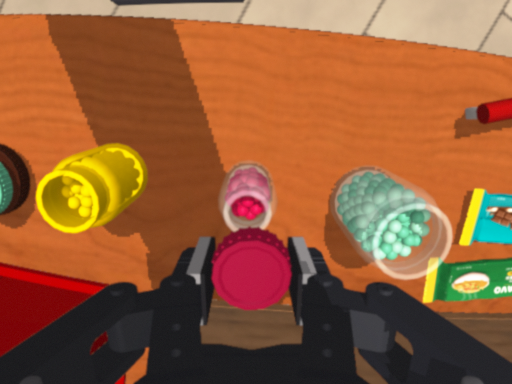

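The raspberry lid is held level at (252,268), with the jar mouth just behind it at (248,205). The offset is about 2 mm in x and 1 mm in y. I'll lower it.

```bash
python3 -m handwheel '[{"tx":-2,"ty":-1,"tz":20,"roll":0},{"tx":0,"ty":0,"tz":20,"roll":0},{"tx":0,"ty":0,"tz":14,"roll":0},{"tx":0,"ty":0,"tz":8,"roll":0},{"tx":0,"ty":0,"tz":4,"roll":0},{"tx":0,"ty":0,"tz":3,"roll":0},{"tx":0,"ty":0,"tz":2,"roll":0},{"tx":0,"ty":0,"tz":0,"roll":0},{"tx":0,"ty":0,"tz":0,"roll":0}]'
```

```text
t: 6.32
tool_pos: [0.506, 0.1982, 0.0806]
tool_rot: [-0.003, 3.14, 0.0]
contact_force: [0.6, -0.0, -0.4]
opening: 0.0337
grip_force: 40.0
```

```bash
python3 -m handwheel '[{"tx":0,"ty":0,"tz":1,"roll":0},{"tx":0,"ty":0,"tz":0.5,"roll":0},{"tx":0,"ty":0,"tz":0,"roll":0}]'
```

```text
t: 6.57
tool_pos: [0.5063, 0.1982, 0.0794]
tool_rot: [-0.004, 3.14, -0.001]
contact_force: [-0.8, -2.8, 3.2]
opening: 0.0337
grip_force: 40.3
```

```bash
python3 -m handwheel '[{"tx":0,"ty":0,"tz":0,"roll":0},{"tx":0,"ty":0,"tz":0,"roll":0},{"tx":0,"ty":0,"tz":0,"roll":0},{"tx":0,"ty":0,"tz":-10,"roll":0},{"tx":0,"ty":0,"tz":-25,"roll":0},{"tx":0,"ty":0,"tz":-35,"roll":0},{"tx":0,"ty":-30,"tz":-10,"roll":0},{"tx":0,"ty":-30,"tz":0,"roll":0},{"tx":0,"ty":0,"tz":0,"roll":0}]' 58
python3 - <<'E'
from h import *
o=ctrl.get_obs(); im,d,P=shot("wrist","w6"); C=cloud(d,P); print(o["tool_pos"])
q=C[(np.hypot(C[...,0]-.505,C[...,1]-.199)<.035)&(abs(C[...,2]-.1)<.01)]; t=q[q[:,2]>.094]
print(len(t),t.min(0),t.max(0),np.linalg.lstsq(np.c_[t[:,:2],np.ones(len(t))],t[:,2],rcond=None)[0], np.median(t[:,2]))
E
python3 -m handwheel '[{"tx":1,"ty":-30,"tz":0,"roll":0},{"tx":1,"ty":-36,"tz":0,"roll":0},{"tx":1,"ty":-36,"tz":0,"roll":0},{"tx":1,"ty":-36,"tz":0,"roll":0},{"tx":1,"ty":-20,"tz":0,"roll":0},{"tx":1,"ty":-16,"tz":0,"roll":0},{"tx":0,"ty":0,"tz":20,"roll":0},{"tx":0,"ty":0,"tz":20,"roll":0},{"tx":0,"ty":0,"tz":0,"roll":0},{"tx":0,"ty":0,"tz":0,"roll":0}]'
cat > m.py <<'E'
import sys; from h import *
def meas(tag,*specs):
    o=ctrl.get_obs(); im,d,P=shot("wrist",tag); C=cloud(d,P)
    print("tcp",o["tool_pos"].round(4),"open",round(o["opening"],4),"grip",round(o["grip_force"],1),"dq",abs(o["dq"]).max().round(3))
    for n,x,y,z,r in specs:
        q=C[(np.hypot(C[...,0]-x,C[...,1]-y)<r+.012)&(abs(C[...,2]-z)<.004)]
        if len(q): print(n,len(q),"mid",((q.min(0)+q.max(0))/2)[:2].round(4),"span",np.ptp(q,axis=0)[:2].round(4),"xmin+r",round(q[:,0].min()+r,4),"zmed",np.median(q[:,2]).round(4),"slopes",np.linalg.lstsq(np.c_[q[:,:2],np.ones(len(q))],q[:,2],rcond=None)[0][:2].round(3))
E
python3 -c "
from m import *
meas('w7',('clid',.4985,-.035,.066,.023),('mlid',.4985,-.035,.044,.0285))"
```

```text
t: 7.32
tool_pos: [0.5067, 0.1353, 0.1607]
tool_rot: [0.001, 3.138, -0.002]
contact_force: [-0.9, -0.9, -0.8]
opening: 0.0579
grip_force: 0.0
[0.50668526 0.13529369 0.16070728]
1992 [0.48946241 0.18110214 0.09403879] [0.52281085 0.21549487 0.10064016] [0.02117669 0.01488915 0.08441142] 0.09817483404501386
t: 8.2
tool_pos: [0.4989, -0.035, 0.117]
tool_rot: [0.004, -3.138, -0.002]
contact_force: [-0.5, -0.1, 0.0]
opening: 0.0581
grip_force: 0.0
tcp [ 0.4989 -0.035   0.117 ] open 0.0581 grip 0.0 dq 0.038
clid 3755 mid [ 0.4993 -0.0356] span [0.0452 0.0444] xmin+r 0.4997 zmed 0.0651 slopes [ 0.006 -0.003]
mlid 1221 mid [ 0.4923 -0.0348] span [0.043  0.0547] xmin+r 0.4993 zmed 0.0433 slopes [ 0.015 -0.001]
```

```bash
python3 -m handwheel '[{"tx":0,"ty":0,"tz":20,"roll":0},{"tx":0,"ty":0,"tz":20,"roll":0},{"tx":0,"ty":0,"tz":17,"roll":0},{"tx":0,"ty":0,"tz":10,"roll":0},{"tx":0,"ty":0,"tz":5,"roll":0},{"tx":0,"ty":0,"tz":0,"roll":0},{"tx":0,"ty":0,"tz":0,"roll":0}]'
python3 -m handwheel '[{"tx":0,"ty":0,"tz":0,"roll":0},{"tx":0,"ty":0,"tz":0,"roll":0},{"tx":0,"ty":0,"tz":0,"roll":0},{"tx":0,"ty":0,"tz":0,"roll":0},{"tx":0,"ty":0,"tz":0,"roll":0}]' 30 40
```

```text
t: 8.83
tool_pos: [0.5008, -0.0358, 0.0474]
tool_rot: [-0.004, 3.14, -0.001]
contact_force: [0.3, -0.9, -0.1]
opening: 0.0581
grip_force: 0.0
t: 9.25
tool_pos: [0.5014, -0.0361, 0.0481]
tool_rot: [-0.003, 3.138, -0.001]
contact_force: [0.3, 1.0, 6.0]
opening: 0.0443
grip_force: 41.0
```

```bash
python3 -m handwheel '[{"tx":0,"ty":0,"tz":-15,"roll":0},{"tx":0,"ty":0,"tz":-35,"roll":0},{"tx":0,"ty":0,"tz":-35,"roll":0},{"tx":-5,"ty":-25,"tz":-20,"roll":0},{"tx":-5,"ty":-30,"tz":0,"roll":0},{"tx":-5,"ty":-35,"tz":0,"roll":0},{"tx":-5,"ty":-25,"tz":0,"roll":0},{"tx":-5,"ty":-14,"tz":0,"roll":0},{"tx":0,"ty":0,"tz":0,"roll":0},{"tx":0,"ty":0,"tz":0,"roll":0},{"tx":0,"ty":0,"tz":0,"roll":0}]'
python3 -c "
from m import *
t=ctrl.get_obs()['tool_pos']
meas('w8',('jar',.5268,-.1655,.092,.022),('lidtop',t[0],t[1],t[2]+.018,.015),('mlid',.4985,-.035,.044,.0285))"
```

```text
t: 10.17
tool_pos: [0.5249, -0.1637, 0.1508]
tool_rot: [0.004, -3.141, -0.002]
contact_force: [-0.1, 0.8, -0.6]
opening: 0.0448
grip_force: 40.9
tcp [ 0.5249 -0.1637  0.1508] open 0.0448 grip 40.9 dq 0.012
jar 690 mid [ 0.5195 -0.166 ] span [0.0284 0.0438] xmin+r 0.5273 zmed 0.0914 slopes [0.019 0.004]
lidtop 8181 mid [ 0.5233 -0.1636] span [0.0453 0.0491] xmin+r 0.5157 zmed 0.1678 slopes [0.004 0.001]
mlid 3804 mid [ 0.4989 -0.0352] span [0.0563 0.0558] xmin+r 0.4993 zmed 0.0432 slopes [0.001 0.005]
```

View pics/w8.png

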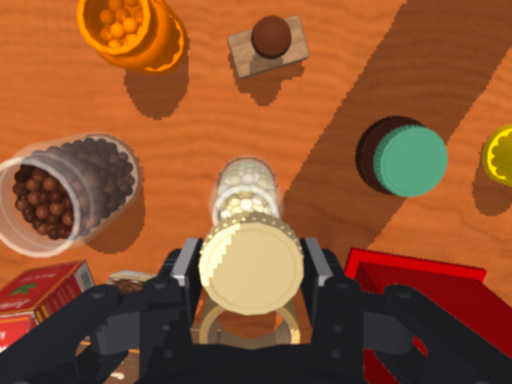

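The cream lid is held level at (251,262), with the cream jar's mouth just behind it at (246,200). It needs about 4 mm in x and 2 mm in y.

```bash
python3 -m handwheel '[{"tx":-3.5,"ty":-2,"tz":20,"roll":0},{"tx":0,"ty":0,"tz":18,"roll":0},{"tx":0,"ty":0,"tz":10,"roll":0},{"tx":0,"ty":0,"tz":6,"roll":0},{"tx":0,"ty":0,"tz":4,"roll":0},{"tx":0,"ty":0,"tz":2,"roll":0},{"tx":0,"ty":0,"tz":1,"roll":0},{"tx":0,"ty":0,"tz":0,"roll":0},{"tx":0,"ty":0,"tz":0,"roll":0}]'
```

```text
t: 10.97
tool_pos: [0.5293, -0.1669, 0.0912]
tool_rot: [-0.003, 3.14, -0.001]
contact_force: [-0.2, -0.1, -0.1]
opening: 0.0444
grip_force: 40.9
```

```bash
python3 -m handwheel '[{"tx":0,"ty":0,"tz":1.5,"roll":0},{"tx":0,"ty":0,"tz":1,"roll":0},{"tx":0,"ty":0,"tz":0,"roll":0}]'
```

```text
t: 11.22
tool_pos: [0.5294, -0.167, 0.0892]
tool_rot: [-0.003, 3.14, -0.001]
contact_force: [-1.1, 0.4, 4.7]
opening: 0.0445
grip_force: 41.3
```

```bash
python3 -m handwheel '[{"tx":0,"ty":0,"tz":0,"roll":0},{"tx":0,"ty":0,"tz":0,"roll":0},{"tx":0,"ty":0,"tz":0,"roll":0},{"tx":0,"ty":0,"tz":-10,"roll":0},{"tx":0,"ty":0,"tz":-25,"roll":0},{"tx":5,"ty":10,"tz":-25,"roll":0},{"tx":5,"ty":30,"tz":0,"roll":0},{"tx":5,"ty":33,"tz":0,"roll":0},{"tx":5,"ty":33,"tz":0,"roll":0},{"tx":5,"ty":20,"tz":20,"roll":0},{"tx":3,"ty":6,"tz":20,"roll":0},{"tx":0,"ty":0,"tz":0,"roll":0}]' 70
python3 -m handwheel '[{"tx":0,"ty":0,"tz":0,"roll":0}]'
python3 -c "
from m import *
meas('w9',('clidseated',.5268,-.1655,.107,.022),('mlid',.4985,-.035,.044,.0285),('blid',.4985,-.037,.022,.034))"
```

```text
t: 12.22
tool_pos: [0.4972, -0.0326, 0.1043]
tool_rot: [0.008, -3.135, -0.003]
contact_force: [-1.8, 0.5, -1.4]
opening: 0.07
grip_force: 0.0
t: 12.3
tool_pos: [0.4997, -0.0344, 0.1073]
tool_rot: [0.005, -3.14, -0.0]
contact_force: [0.9, -0.7, 0.4]
opening: 0.0701
grip_force: 0.0
tcp [ 0.4997 -0.0344  0.1073] open 0.0701 grip 0.0 dq 0.05
clidseated 1954 mid [ 0.5271 -0.1576] span [0.0436 0.0308] xmin+r 0.5272 zmed 0.106 slopes [ 0.01  -0.004]
mlid 5261 mid [ 0.4988 -0.0349] span [0.0566 0.0553] xmin+r 0.4991 zmed 0.0431 slopes [ 0.003 -0.001]
blid 1318 mid [ 0.4929 -0.0381] span [0.0562 0.0667] xmin+r 0.4988 zmed 0.0213 slopes [0.014 0.004]
```

```bash
python3 -m handwheel '[{"tx":0,"ty":-0.5,"tz":25,"roll":0},{"tx":0,"ty":0,"tz":25,"roll":0},{"tx":0,"ty":0,"tz":17,"roll":0},{"tx":0,"ty":0,"tz":10,"roll":0},{"tx":0,"ty":0,"tz":6,"roll":0},{"tx":0,"ty":0,"tz":1.5,"roll":0},{"tx":0,"ty":0,"tz":0,"roll":0},{"tx":0,"ty":0,"tz":0,"roll":0}]'
python3 -m handwheel '[{"tx":0,"ty":0,"tz":0,"roll":0},{"tx":0,"ty":0,"tz":0,"roll":0},{"tx":0,"ty":0,"tz":0,"roll":0},{"tx":0,"ty":0,"tz":0,"roll":0},{"tx":0,"ty":0,"tz":0,"roll":0}]' 40 40
```

```text
t: 13.02
tool_pos: [0.5017, -0.0357, 0.0248]
tool_rot: [-0.003, 3.139, -0.001]
contact_force: [-0.5, -0.5, -0.1]
opening: 0.0702
grip_force: 0.0
t: 13.43
tool_pos: [0.5019, -0.0356, 0.0251]
tool_rot: [-0.004, 3.139, -0.001]
contact_force: [-1.7, 0.3, 5.9]
opening: 0.0557
grip_force: 42.7
```

```bash
python3 -m handwheel '[{"tx":0,"ty":0,"tz":-15,"roll":0},{"tx":0,"ty":0,"tz":-30,"roll":0},{"tx":0,"ty":0,"tz":-40,"roll":0},{"tx":-2,"ty":10,"tz":-38,"roll":0},{"tx":-2,"ty":30,"tz":-7,"roll":0},{"tx":-2,"ty":37,"tz":0,"roll":0},{"tx":-2,"ty":38,"tz":0,"roll":0},{"tx":-2,"ty":38,"tz":0,"roll":0},{"tx":-2,"ty":38,"tz":0,"roll":0},{"tx":-2,"ty":38,"tz":0,"roll":0},{"tx":-2,"ty":38,"tz":0,"roll":0},{"tx":-2,"ty":37,"tz":0,"roll":0}]'
python3 -m handwheel '[{"tx":-2,"ty":27,"tz":0,"roll":0},{"tx":0,"ty":11,"tz":0,"roll":0},{"tx":0,"ty":0,"tz":0,"roll":0},{"tx":0,"ty":0,"tz":0,"roll":0},{"tx":0,"ty":0,"tz":0,"roll":0},{"tx":0,"ty":0,"tz":0,"roll":0}]'
python3 -c "
from m import *
t=ctrl.get_obs()['tool_pos']
meas('w10',('jar',.5203,.306,.1,.0275),('lidtop',t[0],t[1],t[2]+.019,.02),('rlid',.506,.1985,.099,.0175))"
```

```text
t: 14.43
tool_pos: [0.5172, 0.2708, 0.1532]
tool_rot: [0.004, -3.142, 0.0]
contact_force: [0.7, -0.7, 0.0]
opening: 0.0555
grip_force: 42.4
t: 14.93
tool_pos: [0.5198, 0.3052, 0.1532]
tool_rot: [0.001, -3.141, 0.001]
contact_force: [-0.2, -0.8, -0.8]
opening: 0.0552
grip_force: 42.5
tcp [0.5198 0.3052 0.1532] open 0.0552 grip 42.5 dq 0.004
jar 759 mid [0.5051 0.3068] span [0.0242 0.0523] xmin+r 0.5205 zmed 0.0994 slopes [0.023 0.001]
lidtop 12829 mid [0.5172 0.3051] span [0.0569 0.0603] xmin+r 0.5088 zmed 0.1712 slopes [0.002 0.   ]
rlid 2080 mid [0.5061 0.2002] span [0.0343 0.0344] xmin+r 0.5065 zmed 0.0982 slopes [ 0.004 -0.016]
```

View pics/w10.png

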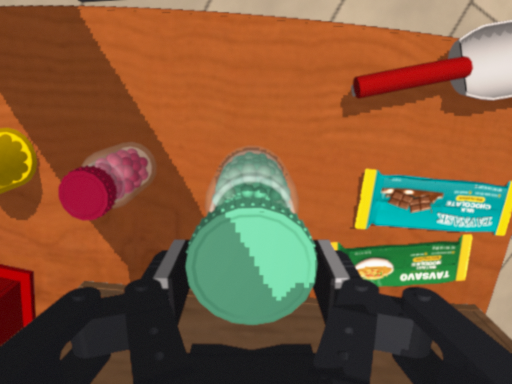

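The mint lid is held level at (251,262) over the mint jar, whose mouth is just behind at (252,200). The raspberry jar is closed at (87,192). The lid needs 3.3 mm in x and 1 mm in y, then 57 mm down.

```bash
python3 -m handwheel '[{"tx":-3.3,"ty":1,"tz":18,"roll":0},{"tx":0,"ty":0,"tz":16,"roll":0},{"tx":0,"ty":0,"tz":10,"roll":0},{"tx":0,"ty":0,"tz":6,"roll":0},{"tx":0,"ty":0,"tz":3,"roll":0},{"tx":0,"ty":0,"tz":2,"roll":0},{"tx":0,"ty":0,"tz":1,"roll":0},{"tx":0,"ty":0,"tz":0,"roll":0},{"tx":0,"ty":0,"tz":0,"roll":0},{"tx":0,"ty":0,"tz":0,"roll":0}]'
```

```text
t: 15.82
tool_pos: [0.5234, 0.308, 0.098]
tool_rot: [-0.004, 3.14, 0.001]
contact_force: [0.1, -0.4, -0.8]
opening: 0.0556
grip_force: 42.5
```

```bash
python3 -m handwheel '[{"tx":0,"ty":-1,"tz":1.5,"roll":0},{"tx":0,"ty":0,"tz":1,"roll":0},{"tx":0,"ty":0,"tz":0,"roll":0},{"tx":0,"ty":0,"tz":0,"roll":0}]'
```

```text
t: 16.15
tool_pos: [0.5235, 0.3069, 0.0961]
tool_rot: [-0.004, 3.14, 0.0]
contact_force: [-1.3, -1.0, 5.7]
opening: 0.0555
grip_force: 42.9
```

```bash
python3 -m handwheel '[{"tx":0,"ty":0,"tz":0,"roll":0},{"tx":0,"ty":0,"tz":0,"roll":0},{"tx":0,"ty":0,"tz":0,"roll":0},{"tx":0,"ty":0,"tz":-10,"roll":0},{"tx":0,"ty":0,"tz":-25,"roll":0},{"tx":2,"ty":-10,"tz":-25,"roll":0},{"tx":3,"ty":-30,"tz":0,"roll":0},{"tx":3,"ty":-38,"tz":0,"roll":0},{"tx":3,"ty":-38,"tz":0,"roll":0},{"tx":3,"ty":-38,"tz":0,"roll":0},{"tx":3,"ty":-38,"tz":0,"roll":0},{"tx":3,"ty":-38,"tz":0,"roll":0}]' 83
python3 -m handwheel '[{"tx":3,"ty":-38,"tz":0,"roll":0},{"tx":1,"ty":-38,"tz":0,"roll":0},{"tx":0,"ty":-28,"tz":0,"roll":0},{"tx":0,"ty":-11,"tz":30,"roll":0},{"tx":0,"ty":0,"tz":20,"roll":0},{"tx":0,"ty":0,"tz":0,"roll":0},{"tx":0,"ty":0,"tz":0,"roll":0},{"tx":0,"ty":0,"tz":0,"roll":0}]'
python3 -c "
from m import *
meas('w11',('blid',.4985,-.037,.022,.034))"
```

```text
t: 17.15
tool_pos: [0.5032, 0.0752, 0.1555]
tool_rot: [-0.004, 3.141, -0.0]
contact_force: [0.5, -0.3, -0.6]
opening: 0.0833
grip_force: 0.0
t: 17.82
tool_pos: [0.5005, -0.0381, 0.1062]
tool_rot: [-0.004, 3.14, -0.0]
contact_force: [0.3, -0.5, -0.0]
opening: 0.0827
grip_force: 0.0
tcp [ 0.5005 -0.0381  0.1062] open 0.0827 grip 0.0 dq 0.017
blid 6328 mid [ 0.4983 -0.038 ] span [0.0663 0.066 ] xmin+r 0.4991 zmed 0.021 slopes [0.001 0.   ]
```

```bash
python3 -m handwheel '[{"tx":0,"ty":0,"tz":30,"roll":0},{"tx":0,"ty":0,"tz":28,"roll":0},{"tx":0,"ty":0,"tz":20,"roll":0},{"tx":0,"ty":0,"tz":14,"roll":0},{"tx":0,"ty":0,"tz":8,"roll":0},{"tx":0,"ty":0,"tz":4,"roll":0},{"tx":0,"ty":0,"tz":0,"roll":0},{"tx":0,"ty":0,"tz":0,"roll":0}]'
python3 -m handwheel '[{"tx":0,"ty":0,"tz":0,"roll":0},{"tx":0,"ty":0,"tz":0,"roll":0},{"tx":0,"ty":0,"tz":0,"roll":0},{"tx":0,"ty":0,"tz":0,"roll":0},{"tx":0,"ty":0,"tz":0,"roll":0}]' 55 40
```

```text
t: 18.53
tool_pos: [0.501, -0.0383, 0.0022]
tool_rot: [-0.004, 3.139, -0.001]
contact_force: [0.2, 0.2, 0.4]
opening: 0.0831
grip_force: 0.0
t: 18.95
tool_pos: [0.5014, -0.0386, 0.0027]
tool_rot: [-0.003, 3.138, -0.001]
contact_force: [0.1, -0.6, 5.3]
opening: 0.0665
grip_force: 44.9
```

```bash
python3 -m handwheel '[{"tx":0,"ty":0,"tz":-15,"roll":0},{"tx":0,"ty":0,"tz":-35,"roll":0},{"tx":0,"ty":0,"tz":-40,"roll":0},{"tx":0,"ty":0,"tz":-40,"roll":0},{"tx":-2,"ty":-20,"tz":-32,"roll":0},{"tx":-3,"ty":-37,"tz":0,"roll":0},{"tx":-3,"ty":-38,"tz":0,"roll":0},{"tx":-3,"ty":-38,"tz":0,"roll":0},{"tx":-3,"ty":-38,"tz":0,"roll":0},{"tx":-3,"ty":-38,"tz":0,"roll":0},{"tx":-3,"ty":-30,"tz":0,"roll":0},{"tx":-2,"ty":-21,"tz":0,"roll":0}]'
python3 -m handwheel '[{"tx":0,"ty":0,"tz":0,"roll":0},{"tx":0,"ty":0,"tz":0,"roll":0},{"tx":0,"ty":0,"tz":0,"roll":0},{"tx":0,"ty":0,"tz":0,"roll":0}]'
python3 -c "
from m import *
t=ctrl.get_obs()['tool_pos']
meas('w12',('jar',.5175,-.299,.108,.033),('lidtop',t[0],t[1],t[2]+.019,.025),('clid',.527,-.166,.107,.022))"
```

```text
t: 19.95
tool_pos: [0.522, -0.3013, 0.163]
tool_rot: [-0.0, 3.141, -0.002]
contact_force: [-0.3, 0.7, -0.4]
opening: 0.0666
grip_force: 44.9
t: 20.28
tool_pos: [0.5223, -0.297, 0.1627]
tool_rot: [0.005, -3.141, -0.001]
contact_force: [0.8, 0.9, -1.3]
opening: 0.0665
grip_force: 44.9
tcp [ 0.5223 -0.297   0.1627] open 0.0665 grip 44.9 dq 0.006
jar 934 mid [ 0.5008 -0.3001] span [0.0332 0.0637] xmin+r 0.5172 zmed 0.1075 slopes [0.011 0.001]
lidtop 18279 mid [ 0.5196 -0.2971] span [0.0677 0.0705] xmin+r 0.5107 zmed 0.181 slopes [0.001 0.   ]
clid 3213 mid [ 0.5281 -0.1661] span [0.0444 0.0456] xmin+r 0.5279 zmed 0.1062 slopes [0.006 0.01 ]
```

View pics/w12.png

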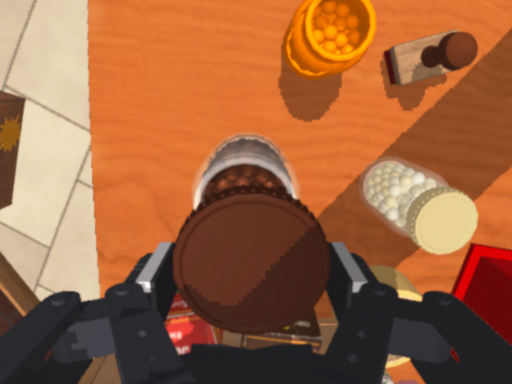

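The brown lid is held level at (251,262) over the brown jar, whose mouth is at (246,195). The cream jar is closed at (440,222). The lid needs +2 mm in tx, -2.4 mm in ty, then 59 mm down.

```bash
python3 -m handwheel '[{"tx":2.5,"ty":-2.5,"tz":18,"roll":0},{"tx":0,"ty":0,"tz":16,"roll":0},{"tx":0,"ty":0,"tz":10,"roll":0},{"tx":0,"ty":0,"tz":6,"roll":0},{"tx":0,"ty":0,"tz":4,"roll":0},{"tx":0,"ty":0,"tz":2,"roll":0},{"tx":0,"ty":0,"tz":0,"roll":0},{"tx":0,"ty":0,"tz":0,"roll":0},{"tx":0,"ty":0,"tz":0,"roll":0}]'
```

```text
t: 21.08
tool_pos: [0.5204, -0.3011, 0.1078]
tool_rot: [-0.004, 3.14, -0.002]
contact_force: [-0.1, -0.1, -0.3]
opening: 0.0663
grip_force: 44.9
```

```bash
python3 -m handwheel '[{"tx":0,"ty":1,"tz":2,"roll":0},{"tx":0,"ty":0,"tz":1.5,"roll":0},{"tx":0,"ty":0,"tz":0.7,"roll":0},{"tx":0,"ty":0,"tz":0,"roll":0},{"tx":0,"ty":0,"tz":0,"roll":0}]'
```

```text
t: 21.5
tool_pos: [0.5201, -0.2999, 0.1037]
tool_rot: [-0.003, 3.141, -0.0]
contact_force: [-1.6, 2.0, 5.4]
opening: 0.0664
grip_force: 45.4
```

Seated. I'll release, rise clear and check everything.

```bash
python3 -m handwheel '[{"tx":0,"ty":0,"tz":0,"roll":0},{"tx":0,"ty":0,"tz":0,"roll":0},{"tx":0,"ty":0,"tz":0,"roll":0},{"tx":0,"ty":0,"tz":-10,"roll":0},{"tx":0,"ty":0,"tz":-25,"roll":0},{"tx":0,"ty":0,"tz":-35,"roll":0},{"tx":0,"ty":0,"tz":-40,"roll":0},{"tx":10,"ty":35,"tz":-40,"roll":0},{"tx":10,"ty":35,"tz":-40,"roll":0},{"tx":10,"ty":35,"tz":0,"roll":0},{"tx":0,"ty":0,"tz":0,"roll":0},{"tx":0,"ty":0,"tz":0,"roll":0}]' 80
python3 -c "
from m import *
meas('w13',('clid',.527,-.166,.107,.023),('blid',.5175,-.2995,.123,.034))"
python3 -m handwheel '[{"tx":0,"ty":38,"tz":0,"roll":0},{"tx":0,"ty":38,"tz":0,"roll":0},{"tx":0,"ty":38,"tz":0,"roll":0},{"tx":0,"ty":38,"tz":0,"roll":0},{"tx":0,"ty":38,"tz":0,"roll":0},{"tx":0,"ty":38,"tz":0,"roll":0},{"tx":0,"ty":38,"tz":0,"roll":0},{"tx":0,"ty":38,"tz":0,"roll":0},{"tx":0,"ty":38,"tz":0,"roll":0},{"tx":0,"ty":38,"tz":0,"roll":0},{"tx":0,"ty":0,"tz":0,"roll":0},{"tx":0,"ty":0,"tz":0,"roll":0}]'
python3 -c "
from m import *
meas('w14',('rlid',.506,.199,.099,.0175),('mlid',.5205,.3065,.115,.0285))
a=cv2.imread('pics/w13.png');b=cv2.imread('pics/w14.png');cv2.imwrite('pics/end.png',cv2.resize(np.vstack([a,b]),(400,600)))"
```

```text
t: 22.5
tool_pos: [0.4943, -0.2099, 0.2756]
tool_rot: [-0.007, 3.14, -0.002]
contact_force: [0.1, -0.1, -1.0]
opening: 0.0802
grip_force: 0.0
tcp [ 0.4943 -0.2099  0.2756] open 0.0802 grip 0.0 dq 0.049
clid 1481 mid [ 0.5276 -0.1656] span [0.0441 0.0443] xmin+r 0.5286 zmed 0.1061 slopes [0.005 0.004]
blid 3678 mid [ 0.5174 -0.2984] span [0.0664 0.0673] xmin+r 0.5182 zmed 0.122 slopes [ 0.001 -0.002]
t: 23.55
tool_pos: [0.4935, 0.1701, 0.2729]
tool_rot: [0.008, -3.139, 0.002]
contact_force: [0.7, -0.8, -0.2]
opening: 0.0796
grip_force: 0.0
tcp [0.4935 0.1701 0.2729] open 0.0796 grip 0.0 dq 0.05
rlid 839 mid [0.5055 0.1986] span [0.0333 0.0328] xmin+r 0.5064 zmed 0.0981 slopes [ 0.01  -0.001]
mlid 2425 mid [0.5214 0.3073] span [0.0557 0.0559] xmin+r 0.5221 zmed 0.1141 slopes [0.004 0.005]
```

View pics/end.png

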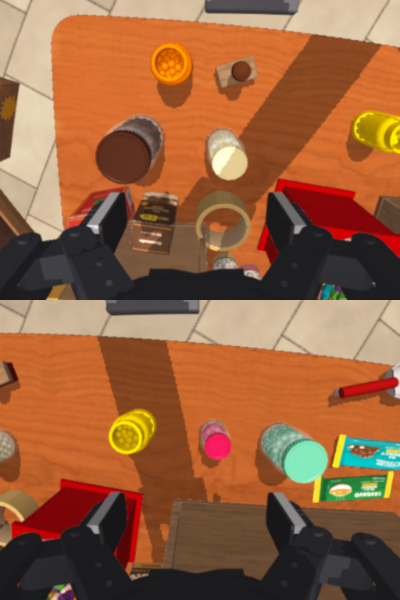

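The two views show brown closed at (123,158), cream at (229,163), raspberry at (217,446) and mint at (305,462). All four lids are level at seated height, and the stamp and scoop look untouched.

```bash
python3 -m handwheel '[{"tx":0,"ty":0,"tz":0,"roll":0},{"tx":0,"ty":0,"tz":0,"roll":0},{"tx":0,"ty":0,"tz":0,"roll":0}]'; python3 -c "
from station import ctrl
print(ctrl.finish_job())"
```

```text
t: 23.85
tool_pos: [0.4937, 0.1678, 0.2741]
tool_rot: [-0.0, -3.141, 0.0]
contact_force: [0.3, 0.1, -0.2]
opening: 0.0798
grip_force: 0.0
the job is handed in; nothing more can be done
None
```

All four jars are closed with their own lids, level and at seated height by the final camera check; the scoop and price stamp look undisturbed, and the job was handed in at about 24 s with no verdict returned.

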